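Put three steel railing fittings back in their own trays

ROBOT

A 7-joint arm with a two-finger parallel gripper is mounted at the origin on the work surface. World frame = base frame: x ahead of the robot, y to its left, z up, the work surface at z = 0. Lengths are in mm, angles in rad, forces in N, time in s.
With the tool pointing down it reaches from about 400 to 875 mm from the base axis. Payload 19.3 kg.
Tool frame: the origin (TCP) lies at the very end of the fingers, on their centre line; the grasp point (between the pads) lies manip.grip_depth behind it (manip.grip_depth is the distance from the TCP to the grasp point, in mm); z points along the fingers, y is the line along which they close (so a half turn about z gives the same grasp; the last joint's range is limited). The gripper opens to 85 mm and grips with 20 to 120 N. Pads are 22 mm wide; open, the fingers measure 114 mm over their backs; the gripper's body (76 mm by 85 mm) begins 54 mm behind the grasp point. The pads swing forward as they close: fully open they stand 13 mm farther back than shut.
Start: joints at [1.111, 0.521, -0.036, 1.599, 0.021, 1.021, -0.113], TCP at [237.474, -578.118, 231.291] pointing down, gripper open.
Joint ranges: [-2.91, 2.91], [-0.3, 2.13], [-1.5, 1.42], [0.17, 2.43], [-1.26, 4.41], [0.16, 1.93], [-2.52, 2.52]. Speed limits (rad/s): [1.89, 1.89, 2.39, 2.39, 3.01, 3.01, 3.01].

INTERFACE

Orientations are given as a rotation vector (axis times angle).
In Python, from plant import manip, viewer gives the robot as it stands.
- The arm moves only by the tool servo_tool, never from a script. Its argument "rows" is text: rows parted by semicolons, each of 7 numbers parted by spaces: the shift along the tool's x, y, z in cm, then the turn, a rotation vector about the tool's x, y, z in degrees, then the finger opening in cm, from 0 to 8.54. In form: dx dy dz wx wy wz claw; .... A call has 1 to 8 rows; each row is the pose to reach, as a shift and turn from the pose commanded when the call began, along the tool's axes at that moment; what a row does not reach only later rows make up. A row lasts 1/8 s, in which the tool goes at most 62.5 mm and 10.7 degrees, less where a joint would pass 70% of its speed; a pose out of reach is approached as far as the arm can. A call with a gripper value outside its range is refused whole. The fingers move at their own pace and stop on an object; "grip_force" is the grip in N (left out, the last holds). Time passes only in rows, so rows that repeat a pose let the fingers close. It gives the time, the measured TCP pose, the force, the opening and the grip force at its end, in the units of the state.
- manip.get_state(): the state, without advancing time (a new reading comes with each control period).
- viewer.get_image(name): name is "scene" or "side" or "wrist"; returns the picture (400x640x3 uint8, blue, green, red); there is no depth.
- viewer.calibration(name): a dict with "vertical_fov" (degrees; the focal length in pixels is half the picture's height over the tangent of half this angle, whatever the lens; pixels are square), "cx", "cy" (the principal point, pixels), "distortion" ([k1, k2, p1, p2, k3] as OpenCV has them; the pictures are not rectified), "origin" and "rotation" of the camera in the world; the wrist camera has in their place "T_tool_cam" (4x4, takes a point from camera to tool coordinates, whose origin is the TCP and whose axes are the flange's). Camera axes: x right, y up, looking along -z (the intrinsics and any distortion apply to the point x, -y, -z); pixel columns grow to the right and rows downward; lengths in mm; the calibration is good to about 2 mm. A picture is of the moment at which its call begins: read the wrist's pose just before it. calibration takes no time and is no camera call.
- manip.hand_in(): hands the job in; it is judged then, once.
The state is a dict: "t": time; "joints": joint angles; "qd": joint speeds; "tau": joint torques, N m; "tool_pos": TCP position; "eef_rot": TCP orientation; "force": force on the tool from outside, world axes, zero at the start; "ft_torque": the same for the moment, N m; "opening": finger opening in mm; "grip_force": force on a finger pad.
Only numpy, scipy, OpenCV 4.12 (cv2) and the standard library are available. Lean on these libraries where they do the work, as an engineer would, in place of code of your own. Each camera call takes 0.05 s, during which the arm holds its last target. There are 200 camera calls.

TASK

After sanding, the three steel railing fittings were put down in one another's trays. Swap them round, parking one on the empty white board offcut on the way, until each stands upright in the middle of the tray of its own shape: the round flange in the round tray, the square post base in the square tray, the long fin plate in the long tray and lying along it. Don't tip the fittings over, and leave the spray can, the sander and the sanding-pad disc where they are.

Things in the scene. Friction and masses are not known exactly. Their poses are not given: they have to be found in the camera images.
- flange: Round bare-steel floor flange: a disc 78 mm across and 6 mm thick with an upright round tube in its middle, 40 mm outside diameter, 32 mm bore, tube top 54 mm above the underside. Grip it by the tube. Loose, about 0.3 to 0.65 kg. Origin: centre of the plate's underside; z up.
- postbase: Square bare-steel post base: a plate 76 x 76 mm, 6 mm thick, with an upright square tube in its middle, 36 x 36 mm outside, 28 mm inside, tube top 54 mm above the underside; the tube's sides are parallel to the plate's, along x and y. Grip it by the tube. Loose, about 0.3 to 0.65 kg. Origin: centre of the plate's underside; z up.
- finplate: Long bare-steel fin plate: a plate 120 mm (x) x 44 mm (y), 6 mm thick, with an upright web in its middle, 60 mm long (x), 10 mm thick (y), web top 54 mm above the underside. Grip it across the web. Loose, about 0.3 to 0.65 kg. Origin: centre of the plate's underside; z up.
- tray_round: Round plywood tray, 154 mm outside and 144 mm inside diameter: the home of the round flange. Fixed to the bench. Walls 5 mm thick, rim 16 mm above the bench, inner floor 6 mm above the bench. Origin: centre of its underside, on the bench top; z up. At the start one fitting stands in it, but the wrong one.
- tray_square: Square plywood tray, 150 x 150 mm outside, 140 x 140 mm inside: the home of the square post base. Fixed to the bench. Walls 5 mm thick, rim 16 mm above the bench, inner floor 6 mm above the bench. Origin: centre of its underside, on the bench top; z up. At the start one fitting stands in it, but the wrong one.
- tray_long: Long plywood tray, 190 mm (x) x 106 mm (y) outside, 180 x 96 mm inside: the home of the long fin plate. Fixed to the bench. Walls 5 mm thick, rim 16 mm above the bench, inner floor 6 mm above the bench. Origin: centre of its underside, on the bench top; z up. At the start one fitting stands in it, but the wrong one.
- offcut: White square board offcut without rim, 130 x 130 mm, 18 mm thick, fixed to the bench, empty at the start: the free spot. Origin: centre of its underside, on the bench top; its top is 18 mm above.
- spray_can: Bystander: upright loose spray can, 58 mm diameter, 140 mm tall, origin at the centre of its underside. Leave it alone.
- sander: Bystander: loose round sander standing on its pad, 110 mm pad, green body, 100 mm tall, a black handle reaching 115 mm out along its x. Origin at the centre of its underside. Leave it alone.
- pad_disc: Bystander: grey perforated sanding-pad disc lying flat, 120 mm diameter, 6 mm thick, loose. Origin at the centre of its underside. Leave it alone.
Things that resemble listed ones, but are neither listed nor needed, are in the scene too. What is shaped like the flange but yellow is not meant.

How it is judged:
By the outcome, as a careful person would: the job done as asked, in the order asked, and still so for the second after the job is handed in, with the robot touching nothing.
It also fails if it takes over 112 s, if anything falls off the work surface, if the arm or the gripper's body presses on something with over 40 N, if the wrist force passes 120 N, or if a joint passes its speed limit or range.

## Working session

There is one attempt and no reset: what is moved stays moved. The work goes in short steps, Python scripts to look and compute and a tool call to move; the robot and the scene stay as the last step left them, time stands still between calls to the robot, and variables do not carry over. Pictures are saved under pics/ and viewed, at most 14 in all, crops included, and the job is handed in when it is done.

Besides the shell and the picture viewer there is one more tool, called by a JSON object that holds its "fn" and its "kwargs", one argument or row to a line. servo_tool: Moves the arm, as the interface text tells. Its arguments: {"type":"object","properties":{"rows":{"type":"string"},"grip_force":{"type":"number"}},"required":["rows"]}

```bash
ls; mkdir -p pics; cat > h.py <<'E'
import numpy as np, cv2
from scipy.spatial.transform import Rotation as R
from plant import manip, viewer
def cal(name, st=None):
    c=viewer.calibration(name); f=200/np.tan(np.radians(c["vertical_fov"])/2)
    K=np.array([[f,0,c["cx"]],[0,f,c["cy"]],[0,0,1.]])
    if "T_tool_cam" in c:
        T=np.array(c["T_tool_cam"]); Rt=R.from_rotvec(st["eef_rot"]).as_matrix()
        o=Rt@T[:3,3]+st["tool_pos"]; Rc=Rt@T[:3,:3]
    else: o=np.array(c["origin"]);Rc=np.array(c["rotation"])
    return K,np.array(c["distortion"],float),o,Rc
def ray(C,px,z):
    K,d,o,Rc=C
    p=cv2.undistortPoints(np.array(px,float).reshape(-1,1,2),K,d)[:,0]
    v=np.c_[p[:,0],-p[:,1],-np.ones(len(p))]@Rc.T
    return o+v*((z-o[2])/v[:,2])[:,None]
E
python3 - <<'E'
from h import *
st=manip.get_state(); print({k:np.round(v,3) for k,v in st.items()}, manip.grip_depth)
for n in ["scene","side","wrist"]:
    cv2.imwrite(f"pics/{n}0.png",viewer.get_image(n)); 
    c=viewer.calibration(n); print(n,c)
E
```

```text
pics
{'t': np.float64(0.0), 'joints': array([ 1.111,  0.522, -0.036,  1.6  ,  0.021,  1.021, -0.113]), 'qd': array([ 0.001,  0.   , -0.001, -0.   ,  0.002, -0.002,  0.001]), 'tau': array([ 0.0000e+00, -9.2711e+01,  1.9800e+00, -3.6995e+01,  1.8000e-02,
        8.0000e-03,  0.0000e+00]), 'tool_pos': array([ 237.328, -577.844,  230.742]), 'eef_rot': array([-3.081, -0.608,  0.   ]), 'force': array([-0.957, -0.013, -0.103]), 'ft_torque': array([-0.051, -0.064, -0.006]), 'grip_force': np.float64(0.0), 'opening': np.float64(85.464)} 18.700000000000003
scene {'vertical_fov': 48.38110191258164, 'cx': 320.5174013927012, 'cy': 201.86246914002783, 'distortion': array([-0.03060069,  0.        ,  0.        ,  0.        ,  0.        ]), 'origin': array([1204.99815071,  604.18535591,  633.69546214]), 'rotation': array([0.49955403, 1.12808534, 2.12853597])}
side {'vertical_fov': 52.96421847665356, 'cx': 319.5982789183612, 'cy': 201.68869451950866, 'distortion': array([-0.00029123,  0.        ,  0.        ,  0.        ,  0.        ]), 'origin': array([ 84.14757943, 774.10157043, 630.49507867]), 'rotation': array([ 0.37761683, -1.23466046, -2.32401237])}
wrist {'vertical_fov': 71.9106057762877, 'cx': 320.19501866433984, 'cy': 198.80436123460535, 'distortion': array([-0.01337124,  0.        ,  0.        ,  0.        ,  0.        ]), 'T_tool_cam': array([[-1.67436037e-03,  9.49476174e-01,  3.13834656e-01,
         7.99326741e+01],
       [ 9.99998454e-01,  1.75862341e-03,  1.46151758e-05,
        -7.03000434e-01],
       [-5.38040214e-04,  3.13834195e-01, -9.49477650e-01,
        -1.42475577e+02],
       [ 0.00000000e+00,  0.00000000e+00,  0.00000000e+00,
         1.00000000e+00]])}
```

```bash
sed -i 's/Rc=np.array(c\["rotation"\])/Rc=R.from_rotvec(c["rotation"]).as_matrix()/' h.py
```

```text
(no output)
```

View pics/scene0.png

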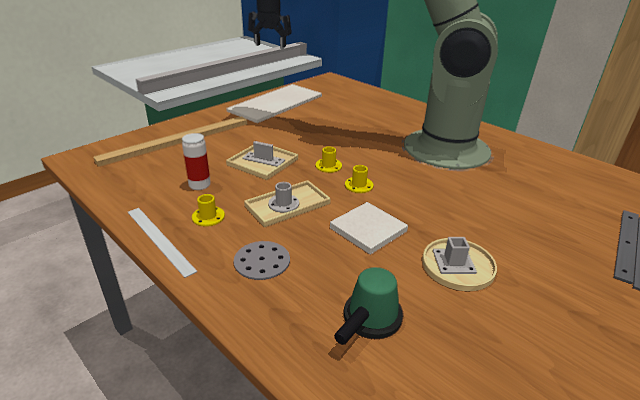

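View pics/side0.png

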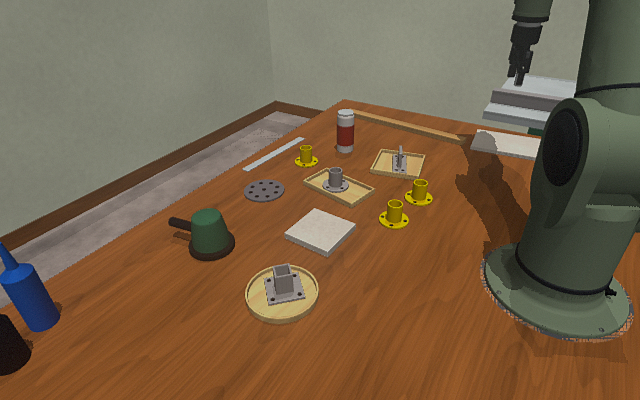

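```bash
python3 - <<'E'
from h import *
S=cal("scene");D=cal("side")
for n,a,b,z in [("fin top",(264,144),(399,148),60),("flange top",(283,186),(335,171),60),("post top",(458,240),(283,268),60),("offcut",(369,226),(321,230),18),("tray_round",(459,264),(283,293),10),("tray_long",(287,203),(339,187),10),("tray_sq",(262,160),(398,164),10),("can top",(193,137),(345,113),140),("sander",(376,275),(207,215),100),("pad",(262,260),(265,190),6),("y1",(329,149),(420,182),54),("y2",(361,167),(395,203),54),("y3",(206,197),(306,148),54)]:
    print(n,ray(S,[a],z)[0].round(),ray(D,[b],z)[0].round())
E
```

```text
fin top [ 486. -318.   60.] [ 492. -332.   60.]
flange top [ 599. -107.   60.] [ 593. -102.   60.]
post top [475. 305.  60.] [481. 302.  60.]
offcut [526. 111.  18.] [510. 108.  18.]
tray_round [483. 323.  10.] [471. 321.  10.]
tray_long [ 593. -100.   10.] [ 579. -102.   10.]
tray_sq [ 495. -320.   10.] [ 485. -320.   10.]
can top [ 693. -342.  140.] [ 687. -330.  140.]
sander [719. 276. 100.] [707. 283. 100.]
pad [772.  21.   6.] [761.  16.   6.]
y1 [ 363. -177.   54.] [ 364. -176.   54.]
y2 [376. -45.  54.] [382. -45.  54.]
y3 [ 758. -201.   54.] [ 755. -195.   54.]
```

```bash
cat >> h.py <<'E'
def go(x,y,z,yaw=None):
    "print shift (cm) and turn (deg) to TCP x,y,z pointing down with tool-x at world angle yaw (deg, mod 180)"
    st=manip.get_state(); Rt=R.from_rotvec(st["eef_rot"]); M=Rt.as_matrix()
    cur=np.degrees(np.arctan2(M[1,0],M[0,0]))
    if yaw is None: yaw=cur
    yaw=cur+(yaw-cur+90)%180-90
    w=np.radians(yaw); G=R.from_matrix([[np.cos(w),np.sin(w),0],[np.sin(w),-np.cos(w),0],[0,0,-1]])
    d=Rt.inv().apply(np.array([x,y,z])-st["tool_pos"])/10
    print("shift",d.round(2),"turn",(Rt.inv()*G).as_rotvec(degrees=True).round(1),"yaw",cur.round(1),"->",round(yaw,1),"q7",st["joints"][6].round(2))
def snap(tag):
    st=manip.get_state(); im=viewer.get_image("wrist"); cv2.imwrite(f"pics/{tag}.png",im)
    np.save(f"pics/{tag}.npy",np.r_[st["tool_pos"],st["eef_rot"]]); return st,im
def load(tag):
    p=np.load(f"pics/{tag}.npy"); return cal("wrist",{"tool_pos":p[:3],"eef_rot":p[3:]}),cv2.imread(f"pics/{tag}.png")
E
python3 -c "
from h import *
go(488,-322,230)"
```

```text
shift [ 32.91 -14.15   0.1 ] turn [-0.1  0.  -0. ] yaw 22.3 -> 22.3 q7 -0.11
```

{"fn": "servo_tool", "kwargs": {
  "rows": "32.9 -14.2 0 0 0 0 8.5;32.9 -14.2 0 0 0 0 8.5;32.9 -14.2 0 0 0 0 8.5;32.9 -14.2 0 0 0 0 8.5;32.9 -14.2 0 0 0 0 8.5;32.9 -14.2 0 0 0 0 8.5;32.9 -14.2 0 0 0 0 8.5;32.9 -14.2 0 0 0 0 8.5"
}}

```text
t: 1.15
tool_pos: [487.4, -322.2, 231.1]
eef_rot: [3.082, 0.608, -0.001]
force: [0.3, -0.3, -0.1]
opening: 85.1
grip_force: 0.0
```

```bash
python3 -c "
from h import *
st,im=snap('w1');print(st['t'],st['tool_pos'],st['eef_rot'])"
```

```text
1.15 [ 487.38165965 -322.18771359  231.09691368] [ 3.08215139e+00  6.08017719e-01 -1.00396695e-03]
```

View pics/w1.png

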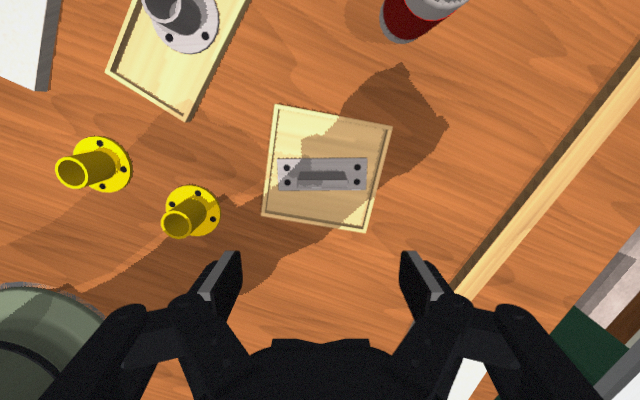

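```bash
cat >> h.py <<'E'
def blob(C,im,kind,near,z):
    "rect/circle of colour blob nearest to world xy 'near', projected onto plane z"
    H,S,V=[a.astype(int) for a in cv2.split(cv2.cvtColor(im,cv2.COLOR_BGR2HSV))]
    if kind=="tray": m=((H>=17)&(H<=32)&(S>40)&(S<165)&(V>60))|((S<50)&(V>40)&False)
    elif kind=="steel": m=(S<45)&(V>40)&(V<235)
    elif kind=="white": m=(S<40)&(V>120)
    m=cv2.morphologyEx(m.astype(np.uint8)*255,cv2.MORPH_OPEN,np.ones((3,3)))
    cs,_=cv2.findContours(m,cv2.RETR_EXTERNAL,cv2.CHAIN_APPROX_NONE); best=None
    for c in cs:
        if cv2.contourArea(c)<400: continue
        w=ray(C,c[:,0],z)[:,:2].astype(np.float32)
        h=cv2.convexHull(w); r=cv2.minAreaRect(h); d=np.hypot(*(np.array(r[0])-near))
        if best is None or d<best[0]: best=(d,r,cv2.minEnclosingCircle(h),cv2.contourArea(h))
    if best is None: print(kind,"none"); return
    _,r,ci,A=best; (x,y),(a,b),t=r
    if a<b: a,b,t=b,a,t+90
    print(kind,"rect c",np.round((x,y),1),"size",np.round((a,b),1),"long-axis deg",round((t+90)%180-90,1),"| circ",np.round(ci[0],1),round(ci[1]*2,1),"| area",round(A))
    return r
E
python3 - <<'E'
from h import *
C,im=load('w1')
blob(C,im,"tray",(490,-320),16)
blob(C,im,"steel",(490,-320),12)
hsv=cv2.cvtColor(im,cv2.COLOR_BGR2HSV)
for p in [(275,130),(285,120),(380,215),(370,150),(322,165),(300,160),(240,130),(270,200),(160,50)]: print(p,hsv[p[1],p[0]])
print(ray(C,[(327,168)],6),cal('wrist',manip.get_state())[2])
E
```

```text
tray rect c [ 486.6 -325.8] size [151.1 150.9] long-axis deg -78.1 | circ [ 486.6 -325.6] 210.4 | area 22540
steel rect c [ 483.8 -325. ] size [118.6  42.5] long-axis deg -67.8 | circ [ 483.9 -325.1] 124.6 | area 4974
(275, 130) [ 26  87 187]
(285, 120) [ 28  71 243]
(380, 215) [ 12 164 188]
(370, 150) [ 17 114 193]
(322, 165) [  0  14 151]
(300, 160) [  4  14 147]
(240, 130) [ 13 168 155]
(270, 200) [ 18 111 182]
(160, 50) [ 26  79 242]
[[ 492.68156966 -329.26813369    6.        ]] [ 560.83145758 -291.67711356  373.57772742]
```

```bash
python3 -c "
from h import *
go(570,-30,300)"
```

```text
shift [ 18.76 -23.94  -6.9 ] turn [-0.  0. -0.] yaw 22.3 -> 22.3 q7 -0.75
```

{"fn": "servo_tool", "kwargs": {
  "rows": "18.8 -23.9 -6.9 0 0 0 8.5;18.8 -23.9 -6.9 0 0 0 8.5;18.8 -23.9 -6.9 0 0 0 8.5;18.8 -23.9 -6.9 0 0 0 8.5;18.8 -23.9 -6.9 0 0 0 8.5;18.8 -23.9 -6.9 0 0 0 8.5;18.8 -23.9 -6.9 0 0 0 8.5"
}}

```text
t: 2.08
tool_pos: [570.7, -30.7, 300.1]
eef_rot: [3.082, 0.606, -0.001]
force: [-0.3, -1.1, 0.8]
opening: 85.0
grip_force: 0.0
```

```bash
python3 -c "
from h import *
st,im=snap('w2');print(st['t'],st['tool_pos'],st['eef_rot'])
C,im=load('w2')
blob(C,im,'tray',(590,-100),16)
blob(C,im,'steel',(596,-104),12)
blob(C,im,'white',(518,110),18)
blob(C,im,'tray',(477,322),16)
"
```

```text
2.075 [570.6756802  -30.68966645 300.14364601] [ 3.08202961e+00  6.05937168e-01 -6.80681042e-04]
tray rect c [ 583.9 -105.7] size [190.7 108.2] long-axis deg -11.3 | circ [ 584.4 -104.9] 215.0 | area 20407
steel rect c [ 595.1 -108.1] size [75.5 74.8] long-axis deg 23.9 | circ [ 595.  -108.3] 76.8 | area 4491
white rect c [516.7 102.1] size [129.9 129.8] long-axis deg 87.2 | circ [517.4 101.7] 179.7 | area 16779
tray rect c [477.5 315.1] size [160.5 150.4] long-axis deg -68.4 | circ [478.3 315.3] 161.4 | area 19128
```

View pics/w2.png

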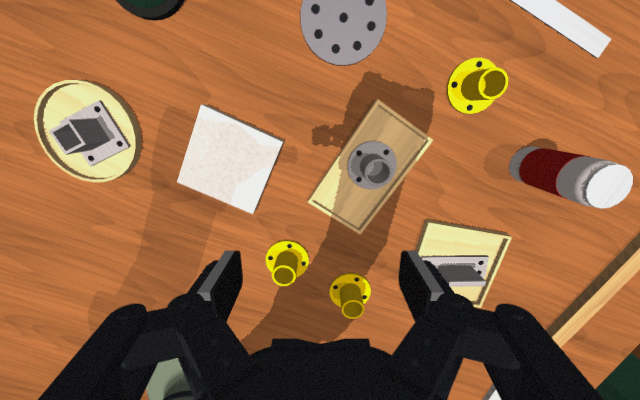

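```bash
python3 -c "
from h import *
go(595,-108,26)"
```

```text
shift [-0.62  8.03 27.41] turn [0. 0. 0.] yaw 22.2 -> 22.2 q7 -1.31
```

{"fn": "servo_tool", "kwargs": {
  "rows": "-0.6 8 5 0 0 0 8.5;-0.6 8 12 0 0 0 8.5;-0.6 8 18 0 0 0 8.5;-0.6 8 23 0 0 0 8.5;-0.6 8 26 0 0 0 8.5;-0.6 8 27.4 0 0 0 8.5;-0.6 8 27.4 0 0 0 8.5;-0.6 8 27.4 0 0 0 3",
  "grip_force": 60
}}

```text
t: 3.12
tool_pos: [596.8, -106.1, 28.1]
eef_rot: [3.081, 0.607, 0.004]
force: [0.0, -0.2, 0.2]
opening: 69.7
grip_force: 0.0
```

{"fn": "servo_tool", "kwargs": {
  "rows": "0 0 0 0 0 0 3;0 0 0 0 0 0 3;0 0 0 0 0 0 3;0 0 0 0 0 0 3;0 0 0 0 0 0 3;0 0 0 0 0 0 3",
  "grip_force": 60
}}

```text
t: 3.88
tool_pos: [596.6, -105.9, 27.9]
eef_rot: [3.081, 0.608, 0.003]
force: [-3.1, -1.0, 15.8]
opening: 39.2
grip_force: 58.6
```

```bash
python3 -c "
from h import *
go(517,102,44)"
```

```text
shift [  0.53 -22.26  -1.64] turn [ 0.1 -0.1 -0. ] yaw 22.3 -> 22.3 q7 -1.24
```

{"fn": "servo_tool", "kwargs": {
  "rows": "0 0 -2 0 0 0 3;0 0 -5 0 0 0 3;0.1 -3 -7 0 0 0 3;0.2 -7 -8 0 0 0 3;0.3 -11.5 -8 0 0 0 3;0.4 -16 -8 0 0 0 3;0.5 -20 -7 0 0 0 3;0.5 -22.3 -5 0 0 0 3"
}}

```text
t: 4.88
tool_pos: [515.5, 105.0, 77.7]
eef_rot: [-3.081, -0.611, -0.004]
force: [-0.6, -0.5, -3.8]
opening: 39.0
grip_force: 61.4
```

```bash
python3 -c "
from h import *
go(517,102,41)"
```

```text
shift [0.01 0.33 3.67] turn [-0.  -0.1  0. ] yaw 22.4 -> 22.4 q7 -1.63
```

{"fn": "servo_tool", "kwargs": {
  "rows": "0 0.2 1.5 0 0 0 3;0 0.2 2.6 0 0 0 3;0 0.2 3.2 0 0 0 3;0 0.2 3.6 0 0 0 3;0 0.2 3.7 0 0 0 3;0 0.2 3.7 0 0 0 3"
}}

```text
t: 5.62
tool_pos: [516.6, 100.3, 40.0]
eef_rot: [3.082, 0.607, 0.001]
force: [-4.4, -0.8, 6.3]
opening: 39.3
grip_force: 62.5
```

{"fn": "servo_tool", "kwargs": {
  "rows": "0 0 0 0 0 0 8.5;0 0 0 0 0 0 8.5;0 0 0 0 0 0 8.5;0 0 0 0 0 0 8.5;0 0 -2 0 0 0 8.5;0 0 -6 0 0 0 8.5;0 0 -11 0 0 0 8.5;0 0 -16 0 0 0 8.5"
}}

```text
t: 6.62
tool_pos: [516.2, 100.8, 200.9]
eef_rot: [-3.082, -0.609, 0.0]
force: [0.1, -0.7, -0.5]
opening: 85.2
grip_force: 0.0
```

```bash
python3 -c "
from h import *
st,im=snap('w3')
C,im=load('w3')
blob(C,im,'steel',(517,102),24)
go(484,-325,150,112)"
```

```text
steel rect c [527.1  92.9] size [106.9 106.2] long-axis deg 87.1 | circ [531.4  83.9] 127.2 | area 9273
shift [-19.42  38.13   5.58] turn [  0.4  -0.3 -89.7] yaw 22.3 -> 112.0 q7 -1.57
```

View pics/w3.png

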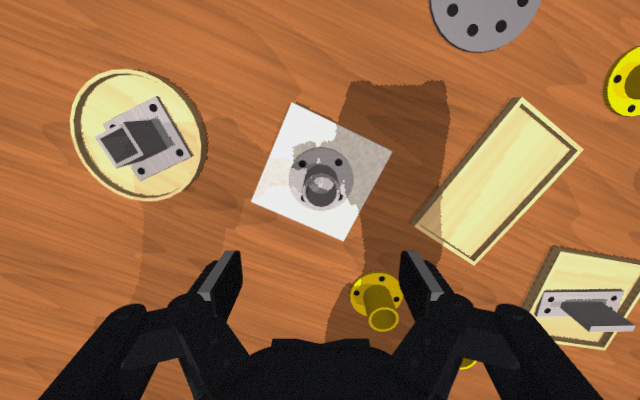

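{"fn": "servo_tool", "kwargs": {
  "rows": "-2.5 5 5 0 0 -11 8.5;-5 10 5 0 0 -22 8.5;-7.5 15 5 0 0 -33 8.5;-10 20 5 0 0 -44 8.5;-12.5 25 5 0 0 -55 8.5;-15 30 5 0 0 -66 8.5;-17.5 34 5 0 0 -77 8.5;-19.4 38.1 5 0 0 -89.7 8.5"
}}

```text
t: 7.68
tool_pos: [481.0, -327.3, 149.2]
eef_rot: [-1.898, -2.503, 0.0]
force: [1.2, 0.0, -0.4]
opening: 84.9
grip_force: 0.0
```

```bash
python3 -c "
from h import *
C,im=load('w3')
blob(C,im,'tray',(584,-105),16)
blob(C,im,'tray',(477,315),16)
blob(C,im,'steel',(477,315),12)
print(ray(C,[(321,179)],24))
go(484,-325,28,112.2)"
```

```text
tray rect c [ 585.7 -101.6] size [190.3 114.1] long-axis deg -11.3 | circ [ 585.4 -104.4] 214.7 | area 21462
tray rect c [477.7 318.1] size [157.3 151. ] long-axis deg -68.3 | circ [478.1 318.1] 158.3 | area 18789
steel rect c [473.5 315.3] size [95.3 75.4] long-axis deg -44.2 | circ [475.7 313.4] 112.9 | area 6739
[[516.5360481  100.92125381  24.        ]]
shift [ 0.14  0.36 12.12] turn [-0.   0.  -6.5] yaw 105.7 -> 112.2 q7 0.47
```

{"fn": "servo_tool", "kwargs": {
  "rows": "0.1 0.3 2 0 0 -6.5 8.5;0.1 0.3 5 0 0 -6.5 8.5;0.1 0.3 8 0 0 -6.5 8.5;0.1 0.3 10.5 0 0 -6.5 8.5;0.1 0.3 12 0 0 -6.5 8.5;0.1 0.3 12.1 0 0 -6.5 8.5;0.1 0.3 12.1 0 0 -6.5 0.4;0.1 0.3 12.1 0 0 -6.5 0.4",
  "grip_force": 70
}}

```text
t: 8.68
tool_pos: [484.8, -323.9, 29.2]
eef_rot: [1.76, 2.601, -0.0]
force: [0.1, -0.4, -0.5]
opening: 51.1
grip_force: 0.0
```

{"fn": "servo_tool", "kwargs": {
  "rows": "0 0 0 0 0 0 0.4;0 0 0 0 0 0 0.4;0 0 0 0 0 0 0.4;0 0 0 0 0 0 0.4;0 0 0 0 0 0 0.4;0 0 0 0 0 0 0.4;0 0 0 0 0 0 0.4"
}}

```text
t: 9.55
tool_pos: [484.3, -323.7, 28.5]
eef_rot: [1.76, 2.602, -0.0]
force: [-3.1, -1.2, 6.5]
opening: 9.2
grip_force: 70.4
```

```bash
python3 -c "
from h import *
go(584.5,-105,28,168.7)"
```

```text
shift [16.58 17.44  0.04] turn [ -0.    0.  -56.9] yaw 111.8 -> 168.7 q7 0.46
```

{"fn": "servo_tool", "kwargs": {
  "rows": "0 0 -2 0 0 0 0.4;0 0 -5 0 0 -5 0.4;3 3 -7 0 0 -15 0.4;6 6 -8 0 0 -25 0.4;9 9.5 -8 0 0 -35 0.4;12 13 -8 0 0 -45 0.4;15 16 -7 0 0 -53 0.4;16.6 17.4 -5 0 0 -56.9 0.4"
}}

```text
t: 10.55
tool_pos: [585.4, -102.3, 79.6]
eef_rot: [0.299, 3.125, 0.001]
force: [0.4, -0.8, -5.0]
opening: 9.0
grip_force: 69.1
```

{"fn": "servo_tool", "kwargs": {
  "rows": "0 0 0 0 0 0 0.4;0 0 0 0 0 0 0.4"
}}

```text
t: 10.8
tool_pos: [584.1, -105.5, 79.0]
eef_rot: [0.31, 3.126, -0.001]
force: [0.2, -0.4, -4.9]
opening: 9.1
grip_force: 69.3
```

```bash
python3 -c "
from h import *
go(584.5,-105,28,168.7); print(manip.get_state()['tool_pos'])
st,im=snap('w4')"
```

```text
shift [-0.03  0.06  5.1 ] turn [-0.  0. -0.] yaw 168.7 -> 168.7 q7 0.92
[ 584.06117596 -105.48042082   79.03069286]
```

View pics/w4.png

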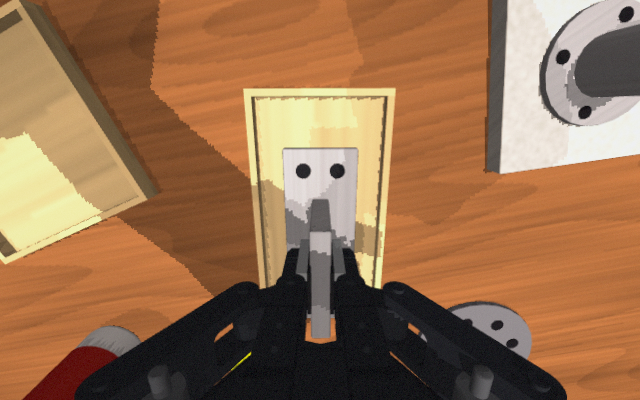

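{"fn": "servo_tool", "kwargs": {
  "rows": "0 0 2 0 0 0 0.4;0 0 3.6 0 0 0 0.4;0 0 4.5 0 0 0 0.4;0 0 4.9 0 0 0 0.4;0 0 5.1 0 0 0 0.4;0 0 5.1 0 0 0 0.4;0 0 5.1 0 0 0 0.4"
}}

```text
t: 11.72
tool_pos: [583.8, -104.6, 28.5]
eef_rot: [-0.308, -3.126, 0.001]
force: [-11.6, 0.9, 19.7]
opening: 9.2
grip_force: 73.1
```

{"fn": "servo_tool", "kwargs": {
  "rows": "0 0 0 0 0 0 8.5;0 0 0 0 0 0 8.5;0 0 0 0 0 0 8.5;0 0 0 0 0 0 8.5;0 0 0 0 0 0 8.5;0 0 -5 0 0 0 8.5;0 0 -11 0 0 0 8.5;0 0 -17 0 0 0 8.5"
}}

```text
t: 12.72
tool_pos: [583.8, -104.6, 199.1]
eef_rot: [-0.307, -3.126, -0.0]
force: [0.6, -0.3, 0.7]
opening: 85.1
grip_force: 0.0
```

```bash
python3 -c "
from h import *
st,im=snap('w5')
C,im=load('w5')
blob(C,im,'tray',(584,-105),16)
blob(C,im,'steel',(584,-105),12)
go(478,315,170,132)"
```

```text
tray rect c [ 584.2 -106.1] size [190.1 106.5] long-axis deg -11.2 | circ [ 584.3 -105.9] 216.8 | area 20052
steel rect c [ 583.6 -104.6] size [118.2  43.3] long-axis deg -10.8 | circ [ 583.7 -105. ] 124.5 | area 5034
shift [18.84 39.    3.54] turn [ 0.2  0.4 36.8] yaw 168.8 -> 132.0 q7 1.04
```

{"fn": "servo_tool", "kwargs": {
  "rows": "2 5 0 0 0 9 8.5;4.5 10 0 0 0 18 8.5;7 15 0 0 0 27 8.5;9.5 20 0 0 0 36.8 8.5;12 25 0 0 0 36.8 8.5;14.5 30 0 0 0 36.8 8.5;17 35 0 0 0 36.8 8.5;18.8 39 0 0 0 36.8 8.5"
}}

```text
t: 13.78
tool_pos: [474.7, 316.7, 197.4]
eef_rot: [-1.277, -2.87, -0.001]
force: [1.1, -0.1, 0.7]
opening: 85.0
grip_force: 0.0
```

{"fn": "servo_tool", "kwargs": {
  "rows": "0 0 0 0 0 0 8.5;0 0 0 0 0 0 8.5"
}}

```text
t: 14.02
tool_pos: [475.9, 313.9, 197.1]
eef_rot: [1.279, 2.869, -0.001]
force: [0.3, -0.6, 0.1]
opening: 85.3
grip_force: 0.0
```

```bash
python3 -c "
from h import *
st,im=snap('w6');print(st['tool_pos'])
C,im=load('w6')
blob(C,im,'tray',(478,317),16)
blob(C,im,'steel',(477,315),12)"
```

```text
[475.85212408 313.91582656 197.08630804]
tray rect c [474.9 319.8] size [152.3 151.2] long-axis deg 38.0 | circ [474.7 319.3] 153.5 | area 18131
steel rect c [477.5 309.2] size [75.4 75.1] long-axis deg 45.9 | circ [477.4 309.5] 103.9 | area 5592
```

View pics/w6.png

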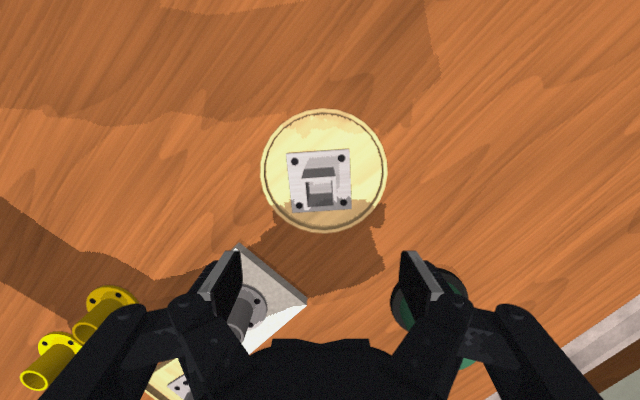

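```bash
python3 -c "
from h import *
go(477.5,309.2,28,135.9)"
```

```text
shift [-0.4  -0.17 16.91] turn [-0.  0. -4.] yaw 131.9 -> 135.9 q7 -0.32
```

{"fn": "servo_tool", "kwargs": {
  "rows": "-0.4 -0.2 5 0 0 -4 8.5;-0.4 -0.2 10 0 0 -4 8.5;-0.4 -0.2 14 0 0 -4 8.5;-0.4 -0.2 16.3 0 0 -4 8.5;-0.4 -0.2 16.9 0 0 -4 8.5;-0.4 -0.2 16.9 0 0 -4 8.5;-0.4 -0.2 16.9 0 0 -4 3;-0.4 -0.2 16.9 0 0 -4 3"
}}

```text
t: 15.08
tool_pos: [477.4, 310.2, 29.2]
eef_rot: [1.178, 2.911, 0.001]
force: [-0.2, -0.0, -1.0]
opening: 51.2
grip_force: 0.0
```

{"fn": "servo_tool", "kwargs": {
  "rows": "0 0 0 0 0 0 3;0 0 0 0 0 0 3;0 0 0 0 0 0 3;0 0 0 0 0 0 3;0 0 0 0 0 0 3"
}}

```text
t: 15.7
tool_pos: [477.3, 310.2, 29.0]
eef_rot: [1.178, 2.912, 0.001]
force: [-1.5, -1.4, 10.3]
opening: 35.4
grip_force: 70.8
```

```bash
python3 -c "
from h import *
go(486.6,-325.5,100,101.9)"
```

```text
shift [-44.88 -45.04  -7.11] turn [ 0.1  0.  34. ] yaw 135.9 -> 101.9 q7 -0.42
```

{"fn": "servo_tool", "kwargs": {
  "rows": "0 0 -2 0 0 0 3;0 0 -6 0 0 0 3;0 0 -11 0 0 0 3;-2 -2 -14 0 0 3 3;-5.5 -5.5 -15 0 0 8 3;-9.5 -9.5 -15 0 0 13 3;-13.5 -13.5 -15 0 0 18 3;-17.5 -17.5 -15 0 0 23 3"
}}

```text
t: 16.7
tool_pos: [480.6, 60.9, 179.3]
eef_rot: [1.738, 2.616, 0.0]
force: [1.1, 0.0, -5.5]
opening: 35.1
grip_force: 71.7
```

```bash
python3 -c "
from h import *
print(manip.get_state()['tool_pos']);go(486.6,-325.5,100,101.9)"
```

```text
[480.61056928  60.91809179 179.32827091]
shift [-35.85 -14.43   7.94] turn [ 0.   0.  10.9] yaw 112.8 -> 101.9 q7 -0.17
```

{"fn": "servo_tool", "kwargs": {
  "rows": "-5 -2 0 0 0 3 3;-10 -4 0 0 0 6 3;-15 -6 0 0 0 9 3;-20 -8 0 0 0 10.9 3;-25 -10 1 0 0 10.9 3;-30 -12 4 0 0 10.9 3;-34 -13.7 7 0 0 10.9 3;-35.4 -14.3 8.5 0 0 10.9 3"
}}

```text
t: 17.7
tool_pos: [486.1, -321.4, 92.4]
eef_rot: [-1.979, -2.438, 0.001]
force: [0.5, 0.1, -5.6]
opening: 34.9
grip_force: 71.4
```

{"fn": "servo_tool", "kwargs": {
  "rows": "0 0 0 0 0 0 3;0 0 0 0 0 0 3;0 0 0 0 0 0 3"
}}

```text
t: 18.08
tool_pos: [488.2, -318.1, 94.4]
eef_rot: [1.973, 2.443, 0.001]
force: [-0.2, -0.1, -5.7]
opening: 35.0
grip_force: 71.4
```

```bash
python3 -c "
from h import *
go(486.6,-325.5,29.5,101.9)
st,im=snap('w7')"
```

```text
shift [-0.68 -0.32  6.49] turn [0.1 0.  0.2] yaw 102.1 -> 101.9 q7 0.36
```

View pics/w7.png

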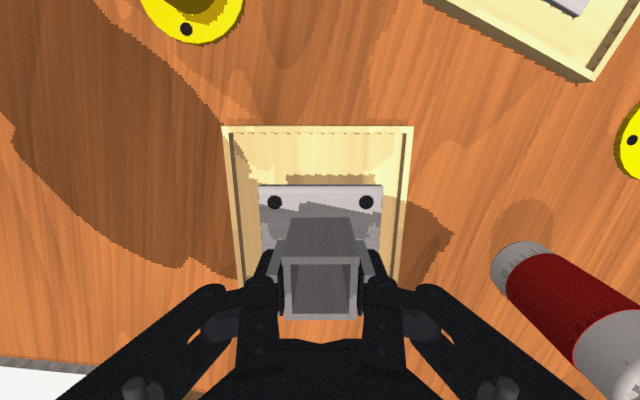

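Postbase held square to the tray, over its middle (plate edge 258–383 px, tray 222–413). Lowering and releasing.

{"fn": "servo_tool", "kwargs": {
  "rows": "-0.3 -0.1 2 0 0 0 3;-0.7 -0.3 4 0 0 0 3;-0.7 -0.3 5.4 0 0 0 3;-0.7 -0.3 6.1 0 0 0 3;-0.7 -0.3 6.4 0 0 0 3;-0.7 -0.3 6.5 0 0 0 3;-0.7 -0.3 6.5 0 0 0 3;-0.7 -0.3 6.5 0 0 0 3"
}}

```text
t: 19.12
tool_pos: [486.0, -326.3, 29.1]
eef_rot: [1.976, 2.442, -0.0]
force: [-5.2, 3.8, 5.0]
opening: 34.8
grip_force: 73.0
```

{"fn": "servo_tool", "kwargs": {
  "rows": "0 0 0 0 0 0 8.5;0 0 0 0 0 0 8.5;0 0 0 0 0 0 8.5;0 0 0 0 0 0 8.5;0 0 -2 0 0 0 8.5;0 0 -6 0 0 0 8.5;0 0 -11 0 0 0 8.5;0 0 -17 0 0 0 8.5"
}}

```text
t: 20.12
tool_pos: [485.5, -326.2, 200.9]
eef_rot: [-1.975, -2.442, -0.0]
force: [0.6, -0.3, 0.1]
opening: 84.8
grip_force: 0.0
```

```bash
python3 -c "
from h import *
st,im=snap('w8')
C,im=load('w8')
blob(C,im,'tray',(486,-325),16)
blob(C,im,'steel',(486,-325),12)
go(516.5,101,170,122)"
```

```text
tray rect c [ 486.5 -325.7] size [150.7 148.5] long-axis deg 12.0 | circ [ 487.  -325.6] 210.5 | area 22224
steel rect c [ 485.4 -327.5] size [75.  73.5] long-axis deg 12.0 | circ [ 485.2 -327.5] 103.5 | area 5487
shift [41.32 11.68  3.71] turn [  0.3   0.4 -19.9] yaw 102.1 -> 122.0 q7 0.45
```

{"fn": "servo_tool", "kwargs": {
  "rows": "5 1.5 0 0 0 -5 8.5;10.5 3 0 0 0 -10 8.5;16 4.5 0 0 0 -15 8.5;21.5 6 0 0 0 -20 8.5;27 7.5 0 0 0 -20 8.5;32.5 9.2 1 0 0 -20 8.5;38 10.7 3 0 0 -20 8.5;41.3 11.7 3.7 0 0 -20 8.5"
}}

```text
t: 21.18
tool_pos: [513.7, 104.6, 161.7]
eef_rot: [1.518, 2.75, 0.001]
force: [0.7, -1.0, -0.1]
opening: 85.1
grip_force: 0.0
```

{"fn": "servo_tool", "kwargs": {
  "rows": "0 0 0 0 0 0 8.5;0 0 0 0 0 0 8.5"
}}

```text
t: 21.42
tool_pos: [514.3, 101.1, 162.1]
eef_rot: [1.522, 2.747, -0.0]
force: [-0.3, 0.0, -0.0]
opening: 85.1
grip_force: 0.0
```

```bash
python3 -c "
from h import *
go(516.5,101,41)"
```

```text
shift [-0.12  0.17 12.11] turn [0. 0. 0.] yaw 122.0 -> 122.0 q7 -0.12
```

{"fn": "servo_tool", "kwargs": {
  "rows": "-0.1 0.2 3 0 0 0 8.5;-0.1 0.2 7 0 0 0 8.5;-0.1 0.2 10 0 0 0 8.5;-0.1 0.2 11.7 0 0 0 8.5;-0.1 0.2 12.1 0 0 0 8.5;-0.1 0.2 12.1 0 0 0 8.5;-0.1 0.2 12.1 0 0 0 3;-0.1 0.2 12.1 0 0 0 3"
}}

```text
t: 22.42
tool_pos: [516.7, 102.0, 40.9]
eef_rot: [1.522, 2.748, 0.001]
force: [-0.1, -0.5, -0.3]
opening: 51.1
grip_force: 0.0
```

{"fn": "servo_tool", "kwargs": {
  "rows": "0 0 0 0 0 0 3;0 0 0 0 0 0 3;0 0 0 0 0 0 3;0 0 0 0 0 0 3;0 0 0 0 0 0 3"
}}

```text
t: 23.05
tool_pos: [516.4, 101.8, 41.0]
eef_rot: [1.522, 2.748, -0.001]
force: [-5.3, -2.1, 15.9]
opening: 38.2
grip_force: 68.8
```

```bash
python3 -c "
from h import *
go(475.2,319.3,70)"
```

```text
shift [20.63  8.04 -2.91] turn [-0.  0. -0.] yaw 122.0 -> 122.0 q7 -0.27
```

{"fn": "servo_tool", "kwargs": {
  "rows": "0 0 -2 0 0 0 3;0 0 -5 0 0 0 3;3 1.2 -6 0 0 0 3;7.5 3 -6 0 0 0 3;12 4.7 -6 0 0 0 3;16.5 6.4 -5 0 0 0 3;20 7.8 -3.5 0 0 0 3;20.6 8 -2.9 0 0 0 3"
}}

```text
t: 24.05
tool_pos: [473.2, 321.8, 68.5]
eef_rot: [-1.516, -2.75, -0.0]
force: [0.5, -0.2, -4.4]
opening: 38.2
grip_force: 71.5
```

{"fn": "servo_tool", "kwargs": {
  "rows": "0 0 0 0 0 0 3;0 0 0 0 0 0 3;0 0 0 0 0 0 3"
}}

```text
t: 24.42
tool_pos: [475.5, 318.1, 69.7]
eef_rot: [1.523, 2.747, 0.0]
force: [0.5, -1.0, -5.5]
opening: 38.4
grip_force: 71.5
```

```bash
python3 -c "
from h import *
go(475.2,319.3,29)
st,im=snap('w9')"
```

```text
shift [0.12 0.04 4.07] turn [0. 0. 0.] yaw 122.0 -> 122.0 q7 -0.59
```

View pics/w9.png

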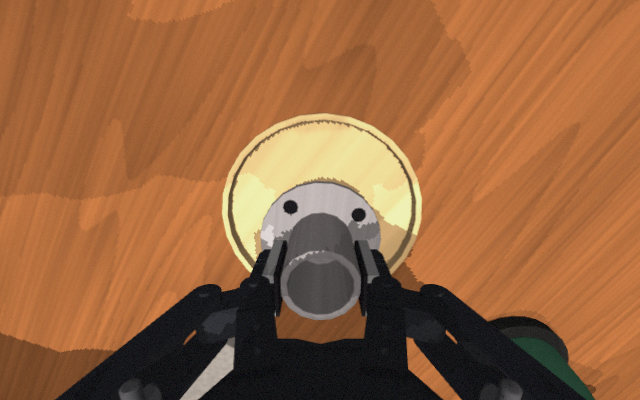

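Flange upright in the gripper (disc centred at column 321), over the middle of the round tray (222–421). Lowering.

{"fn": "servo_tool", "kwargs": {
  "rows": "0.1 0 1.5 0 0 0 3;0.1 0 2.8 0 0 0 3;0.1 0 3.6 0 0 0 3;0.1 0 4 0 0 0 3;0.1 0 4.1 0 0 0 3;0.1 0 4.1 0 0 0 3;0.1 0 4.1 0 0 0 3"
}}

```text
t: 25.35
tool_pos: [474.0, 319.7, 29.1]
eef_rot: [1.522, 2.748, -0.001]
force: [-8.4, -6.1, 17.0]
opening: 38.1
grip_force: 73.8
```

{"fn": "servo_tool", "kwargs": {
  "rows": "0 0 0 0 0 0 8.5;0 0 0 0 0 0 8.5;0 0 0 0 0 0 8.5;0 0 0 0 0 0 8.5;0 0 -2 0 0 0 8.5;0 0 -6 0 0 0 8.5;0 0 -11 0 0 0 8.5;0 0 -17 0 0 0 8.5"
}}

```text
t: 26.35
tool_pos: [473.8, 319.7, 200.9]
eef_rot: [-1.521, -2.748, 0.0]
force: [1.0, -0.1, -0.0]
opening: 84.7
grip_force: 0.0
```

```bash
python3 -c "
from h import *
st,im=snap('w10')
C,im=load('w10')
blob(C,im,'tray',(475,319),16)
blob(C,im,'steel',(475,319),12)
cv2.imwrite('pics/scene1.png',viewer.get_image('scene'))"
```

```text
tray rect c [474.5 319.9] size [152.9 149.8] long-axis deg 32.0 | circ [474.8 319.4] 153.5 | area 18115
steel rect c [473.2 319.5] size [75.9 75.7] long-axis deg -58.0 | circ [473.2 319.4] 77.1 | area 4561
```

View pics/scene1.png

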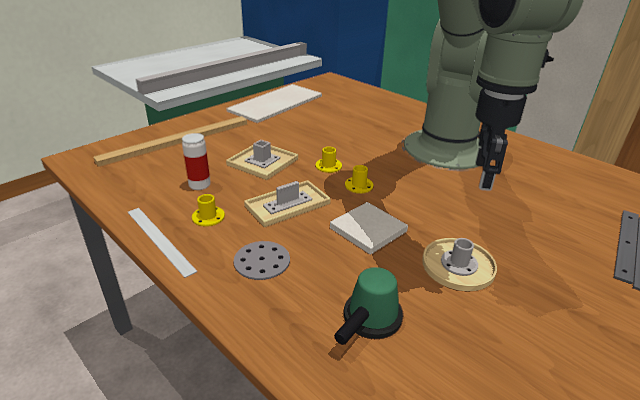

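All three fittings stand upright in their own trays: square tray at (262,155), long tray at (287,198), round tray at (459,257). The can, sander and pad disc are where they were.

```bash
python3 -c "
from plant import manip
print(manip.hand_in())"
```

```text
the job is handed in; nothing more can be done
None
```

I handed the job in after about 26 s of robot time: the flange, post base and fin plate each stand upright in their own tray, measured within about 2 mm of the middle, and the spray can, sander and pad disc look unmoved.

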